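# Stand the marker in the mug

### The job

Take the laundry marker out of the wooden stand and lower it, cap end up, into the empty blue mug, without dropping it in from a height. Let go so that it leans on the rim on the side directly opposite the blue mug's handle; leave that mug standing where it is and the ball pen in its stand.

Things in the scene. Friction and masses are not known exactly. Their poses are not given: they have to be found in the camera images.
- marker_center (a point): Centre of the laundry marker: white barrel, black cap, round, 135 mm long, about 16 mm thick, 20 g. It starts upright, cap up, loose in a square hole 36 mm deep of a fixed wooden stand (58 x 118 mm, 42 mm high), so 93 mm of it show above the wood. Its own y axis runs along it, from foot to cap. Behind, from 0.58 m in front of the robot base, a wall shelf hangs 0.5 m above the worktop: keep the wrist clear of it.
- marker_cap (a point): Centre of the marker's cap end, its top while it stands (67.5 mm from marker_center along the marker's y axis).
- mug_mouth (a point): Centre of the mouth, at rim height, of the empty plain blue mug: 90 mm high, 80 mm wide outside, bore 72 mm wide at the rim, floor about 85 mm below this point, 300 g, loose. z is up; the handle sticks out to +y, so the side opposite the handle is -y. A white mug with dark dots and a drink in it, about as big, is not the one meant; the two may change places.
- pen_center (a point): Centre of the thin white and red ball pen, 145 mm long, 11 x 9 mm, which stands (its top a little higher than the marker's) upright in the other hole of the wooden stand, 60 mm from the marker along the stand's long side. It stays there.

How it is judged:
By the outcome, as a careful person would: the job done as asked, in the order asked, and still so for the second after the job is handed in, with the robot touching nothing.
It also fails if it takes over 35 s, if anything falls off the work surface, if the arm or the gripper's body presses on something with over 40 N, if the wrist force passes 120 N, or if a joint passes its speed limit or range.

### The arm

A 6-joint arm with a two-finger parallel gripper is mounted at the origin on a cart in front of the work surface, level with it; the furniture and walls round the work are solid. World frame = base frame: x ahead of the robot, y to its left, z up, the work surface at z = 0. Lengths are in m, angles in degrees, forces in N, time in s.
With the tool pointing down it reaches from about 0.3 to 0.75 m from the base axis. Payload 8.5 kg.
Tool frame: the origin (TCP) lies on the centre line of the jaws, within the pads' length; the fingertips stand 14 mm ahead of it and the grasp point (between the pads) lies 5 mm behind it; z points along the fingers, x is the direction in which the jaws open and shut, and the axes are right-handed (so a half turn about z gives the same grasp; the last joint's range is limited). The gripper opens to 85 mm and grips with 20 to 120 N. Pads are 22 mm wide; open, the fingers measure 114 mm over their backs; the gripper's body (76 mm by 85 mm) begins 54 mm behind the grasp point. The pads swing forward as they close: fully open they stand 13 mm farther back than shut.
Start: joints at [50.747, 21.807, 74.336, -0, 83.858, -12.336], TCP at [0.249, 0.49, 0.222] pointing down, gripper open.
Joint ranges: [-178.18, 178.18], [-50.72, 133.34], [12.68, 142.11], [-81.47, 261.47], [9.98, 163.14], [-165.26, 165.26]. Speed limits (degrees/s): [136.94, 136.94, 180, 180, 180, 180].

### API

Orientations are given as a 3x3 rotation matrix whose columns are the frame's x, y, z axes.
In Python, from rig import * gives the robot as it stands.
- The arm moves only by the shell command python3 -m crank 'ROWS' [FORCE]. ROWS is JSON, one flat list of numbers, 7 for each row, row after row: the turn, a rotation vector about the world's x, y, z in rad, then the shift along the world's x, y, z in m, then the opening in per cent of the stroke, from 0 (shut) to 100 (fully open). A call has 1 to 20 rows; each row shifts and turns the commanded pose from where the row before left it; what a row does not reach is not made up. A row lasts 1/10 s, in which the tool goes at most 50 mm and 8.59 degrees, less where a joint would pass 70% of its speed; a pose out of reach is approached as far as the arm can. A call is refused whole if a number of a shift passes 0.05 or a number of a turn 0.15, either way. A call with a gripper value outside its range is refused whole. The fingers move at their own pace and stop on an object; FORCE is the grip in N (left out, the last holds). Time passes only in rows, so rows that do not move let the fingers close. It gives the time, the measured TCP pose, the force and the opening at its end, in the units of the state.
- observe(): the state, without advancing time (a new reading comes with each control period).
- get_image(name): name is "side" or "top" or "wrist"; returns a dict with "frame" (480x640x3 uint8, red, green, blue), "fov_y" (degrees; the focal length in pixels is half the picture's height over the tangent of half this angle, whatever the lens; pixels are square), "cx", "cy" (the principal point, pixels), "world_to_cam" (4x4, takes a point from world to camera coordinates). Camera axes: x right, y up, looking along -z (the intrinsics and any distortion apply to the point x, -y, -z); pixel columns grow to the right and rows downward; lengths in m; the calibration is good to about 2 mm. A picture is of the moment at which its call begins. There is no depth.
- close_job(): hands the job in, once; it reports no verdict.
The state is a dict: "time_s": time; "q": joint angles; "qvel": joint speeds; "joint_efforts": joint torques, N m; "position": TCP position; "tool_rot": TCP orientation; "ft_force": force on the tool from outside, world axes, zero at the start; "wrist_torque": the same for the moment, N m; "grip_width": finger opening in m.
Only numpy, scipy, OpenCV 4.12 (cv2) and the standard library are available. Lean on these libraries where they do the work, as an engineer would, in place of code of your own. Each camera call takes 0.05 s, during which the arm holds its last target. There are 200 camera calls.

## Working session

There is one attempt and no reset: what is moved stays moved. The work goes in short steps, Python scripts to look and compute and a shell command to move; the robot and the scene stay as the last step left them, time stands still between calls to the robot, and variables do not carry over. Pictures are saved under pics/ and viewed, about 8 in all and at most 12, crops included, and the job is handed in when it is done.

```bash
mkdir -p pics; cat > h.py <<'E'
from rig import *
import numpy as np, cv2
def snap(n,f):
    d=get_image(n); cv2.imwrite('pics/'+f,d['frame'][:,:,::-1]); np.save('pics/'+f+'.npy',d,allow_pickle=True); return d
def load(f): return np.load('pics/'+f+'.npy',allow_pickle=True).item()
def K(d):
    f=240/np.tan(np.radians(d['fov_y'])/2); return f
def proj(d,p):
    c=np.array(d['world_to_cam'])@np.r_[p,1]; f=K(d); return np.array([d['cx']+f*c[0]/-c[2], d['cy']+f*-c[1]/-c[2]])
def ray(d,u,v):
    M=np.array(d['world_to_cam']); R=M[:3,:3]; o=-R.T@M[:3,3]; f=K(d)
    r=R.T@np.array([(u-d['cx'])/f,-(v-d['cy'])/f,-1]); return o,r/np.linalg.norm(r)
def atz(d,u,v,z):
    o,r=ray(d,u,v); return o+r*(z-o[2])/r[2]
def tri(a,b):
    A=0;B=0
    for o,r in (a,b):
        P=np.eye(3)-np.outer(r,r);A=A+P;B=B+P@o
    return np.linalg.solve(A,B)
E
python3 - <<'E'
from h import *
for n in ("side","top"):
    d=snap(n,n+'1.png'); print(n,{k:v for k,v in d.items() if k!='frame'})
print(observe())
a=cv2.imread('pics/side1.png');b=cv2.imread('pics/top1.png')
E
```

```text
side {'fov_y': 53.06265808436784, 'cx': 317.3513025617586, 'cy': 240.10898297532452, 'world_to_cam': array([[-0.97318329, -0.22965488,  0.01314995,  0.45965336],
       [ 0.11007067, -0.41471347,  0.90327027, -0.20104949],
       [-0.20198696,  0.88049496,  0.42887049, -1.10811459],
       [ 0.        ,  0.        ,  0.        ,  1.        ]])}
top {'fov_y': 49.186950271129646, 'cx': 318.6989831851581, 'cy': 242.96901008511097, 'world_to_cam': array([[-0.00364442, -0.99982574,  0.01830881, -0.01036093],
       [ 0.99403923, -0.00162712,  0.10901083, -0.49659664],
       [-0.10896204,  0.01859695,  0.99387194, -1.19860904],
       [ 0.        ,  0.        ,  0.        ,  1.        ]])}
{'time_s': 0.1, 'q': array([ 5.07459469e+01,  2.18359602e+01,  7.43782677e+01,  3.86346463e-04,
        8.38577585e+01, -1.23376594e+01]), 'qvel': array([ 0.10911471,  0.07283391, -0.16978777, -0.0243817 ,  0.04466303,
        0.08655303]), 'joint_efforts': array([ 4.11446410e-03, -4.49220049e+01, -2.31656581e+01, -2.04227254e-04,
        3.62737053e-03, -5.43250701e-05]), 'position': array([0.24882289, 0.49019726, 0.2211971 ]), 'tool_rot': array([[ 4.52690013e-01,  8.91667602e-01, -8.00190102e-04],
       [ 8.91667118e-01, -4.52690637e-01, -9.68647038e-04],
       [-1.22594975e-03, -2.75006362e-04, -9.99999211e-01]]), 'ft_force': array([0.65843093, 0.10855228, 0.05928431]), 'wrist_torque': array([-0.01865059,  0.04946121, -0.02979807]), 'grip_width': 0.08593742560315927}
```

View pics/side1.png

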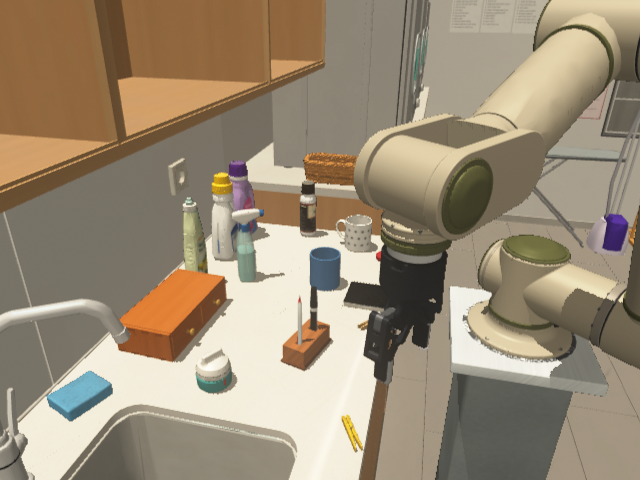

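View pics/top1.png

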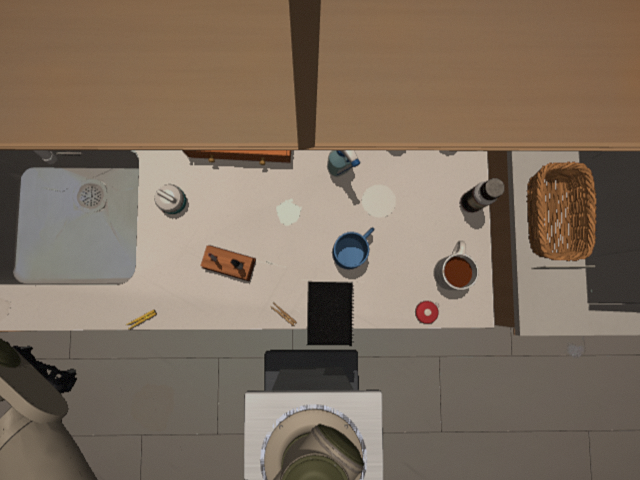

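The side view shows the blue mug near (325,268), the marker cap top near (314,288), and the pen at (299,297). In the top view the mug is near (351,250) with its handle towards (372,232), and the stand is near (229,263). I'll enlarge both areas next.

```bash
python3 - <<'E'
from h import *
t=cv2.imread('pics/top1.png');s=cv2.imread('pics/side1.png')
A=cv2.resize(t[220:290,190:270],None,fx=5,fy=5,interpolation=cv2.INTER_CUBIC)
B=cv2.resize(t[220:290,320:400],None,fx=5,fy=5,interpolation=cv2.INTER_CUBIC)
C=cv2.resize(s[240:370,275:355],None,fx=4,fy=4,interpolation=cv2.INTER_CUBIC)
top=np.hstack([A,B]); cv2.imwrite('pics/c1.png',top); cv2.imwrite('pics/c2.png',C)
E
```

```text
(no output)
```

View pics/c1.png

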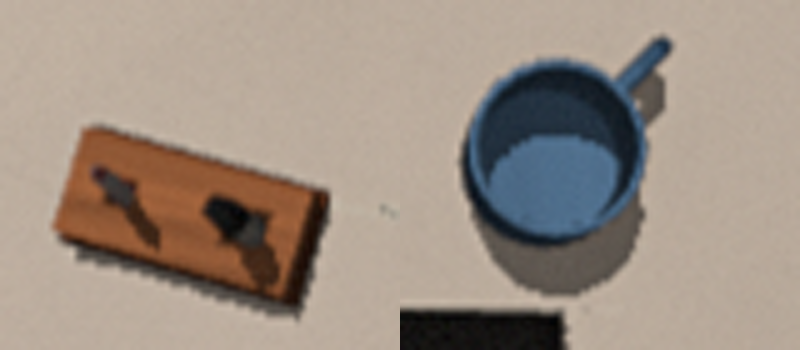

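View pics/c2.png

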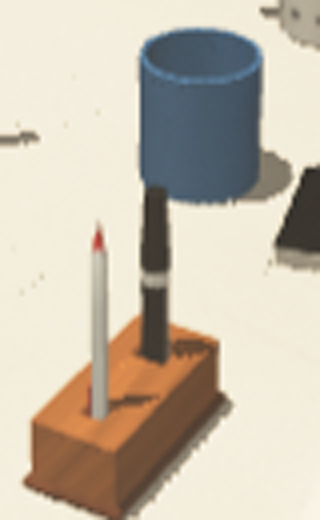

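```bash
python3 - <<'E'
from h import *
t=load('top1.png');s=load('side1.png')
print('cap z.135',atz(t,234.4,262,.135),'hole',atz(t,240.4,265.8,.042))
print('cap tri',tri(ray(t,234.4,262),ray(s,314.2,287)),'side',atz(s,314.2,287,.135))
print('side hole',atz(s,313.5,330,.042))
print('pen top z.145',atz(t,210,255.6,.147),'hole',atz(t,214.4,258.6,.042),'side',atz(s,275+98/4,240+222/4,.147),atz(s,275+98/4,240+415/4,.042))
P=[atz(t,190+u/5,220+v/5,.042) for u,v in [(93,127),(328,192),(298,302),(57,232)]]
print('stand',np.mean(P,0),[np.round(p,3) for p in P],np.linalg.norm(P[1]-P[0]),np.linalg.norm(P[2]-P[1]))
l=(P[0]+P[3]-P[1]-P[2]);print('long axis deg',np.degrees(np.arctan2(l[1],l[0])))
m=atz(t,351.4,250,.09);print('mouth',m)
for u,v in [(470,150),(645,150),(557,58),(557,243)]: print(np.linalg.norm(atz(t,320+(u-400)/5,220+v/5,.09)-m))
b=[atz(s,275+u/4,240+v/4,.09) for u,v in [(140,55),(263,55)]];print('side rim lr',b,np.mean(b,0))
for z in (.03,.045,.06,.08):
  h=atz(t,320+(662-400)/5,220+45/5,z)
  r=atz(t,320+(625-400)/5,220+85/5,z)
  print(z,h,r,np.degrees(np.arctan2(*(h-m)[1::-1])),np.degrees(np.arctan2(*(h-r)[1::-1])),np.linalg.norm((h-m)[:2]))
E
```

```text
cap z.135 [0.4445287  0.16892557 0.135     ] hole [0.4425963  0.16830387 0.042     ]
cap tri [0.44274152 0.16806463 0.13909559] side [0.44277561 0.16139962 0.135     ]
side hole [0.43828536 0.18214988 0.042     ]
pen top z.145 [0.45719731 0.21836967 0.147     ] hole [0.45927583 0.22799225 0.042     ] side [0.45854636 0.21949657 0.147     ] [0.45476792 0.23451566 0.042     ]
stand [0.44995926 0.19493766 0.042     ] [array([0.49 , 0.242, 0.042]), array([0.46 , 0.134, 0.042]), array([0.409, 0.147, 0.042]), array([0.441, 0.257, 0.042])] 0.11227655224715785 0.052105701327597675
long axis deg 74.03558129604552
mouth [ 0.47389009 -0.08294194  0.09      ]
0.03859726259607504
0.03908892840503541
0.04113072997511893
0.04125736468005239
side rim lr [array([ 0.50924929, -0.0692137 ,  0.09      ]), array([ 0.43281787, -0.08934324,  0.09      ])] [ 0.47103358 -0.07927847  0.09      ]
0.03 [ 0.52899591 -0.13762698  0.03      ] [ 0.51013478 -0.12000078  0.03      ] -44.7804137241068 -43.06155463202082 0.07763443310171932
0.045 [ 0.52694752 -0.13579145  0.045     ] [ 0.50831913 -0.11838274  0.045     ] -44.887515371015446 -43.06155463202076 0.0748876563019153
0.06 [ 0.52489912 -0.13395591  0.06      ] [ 0.50650348 -0.11676471  0.06      ] -45.00277240709242 -43.06155463202087 0.07214116109990745
0.08 [ 0.52216794 -0.13150853  0.08      ] [ 0.50408261 -0.11460733  0.08      ] -45.17082883616013 -43.061554632020695 0.06847966409907631
```

Cap axis is about (0.443, 0.167) and its top about z 0.14, which fits 0.141 expected. The mug mouth is about (0.473, -0.082). The handle points to -45° in the world frame, so the lean side is +135°. Next I hover over the marker with the jaws along 45°.

```bash
python3 -m crank '[0,0,-0.0263,0.016,-0.027,-0.0018,50, 0,0,-0.0263,0.016,-0.027,-0.0018,50, 0,0,-0.0263,0.016,-0.027,-0.0018,50, 0,0,-0.0263,0.016,-0.027,-0.0018,50, 0,0,-0.0263,0.016,-0.027,-0.0018,50, 0,0,-0.0263,0.016,-0.027,-0.0018,50, 0,0,-0.0263,0.016,-0.027,-0.0018,50, 0,0,-0.0263,0.016,-0.027,-0.0018,50, 0,0,-0.0263,0.016,-0.027,-0.0018,50, 0,0,-0.0263,0.016,-0.027,-0.0018,50, 0,0,-0.0263,0.016,-0.027,-0.0018,50, 0,0,-0.0263,0.018,-0.026,-0.0018,50, 0,0,0,0,0,0,50, 0,0,0,0,0,0,50]' 30
python3 - <<'E'
from h import *
d=snap('wrist','w1.png');o=observe();print(o['position'],o['tool_rot'])
print('expect cap',proj(d,[.443,.167,.141]),'pen',proj(d,[.458,.22,.15]))
print('jaw axis at z.141',proj(d,np.r_[o['position'][:2],.141]))
E
```

```text
time_s: 1.5
position: [0.4428, 0.1672, 0.1998]
tool_rot: [[0.708, 0.706, -0.001], [0.706, -0.708, 0.0], [-0.001, -0.001, -1.0]]
ft_force: [0.4, 0.6, -0.0]
grip_width: 0.0427
[0.44251293 0.16776418 0.19994592] [[ 7.06921144e-01  7.07291951e-01 -7.69707369e-04]
 [ 7.07292240e-01 -7.06921254e-01  1.64663221e-04]
 [-4.27657527e-04 -6.60811962e-04 -9.99999690e-01]]
expect cap [314.578676   254.39780435] pen [411.22661968 210.25860474]
jaw axis at z.141 [314.94282069 252.85603211]
```

View pics/w1.png

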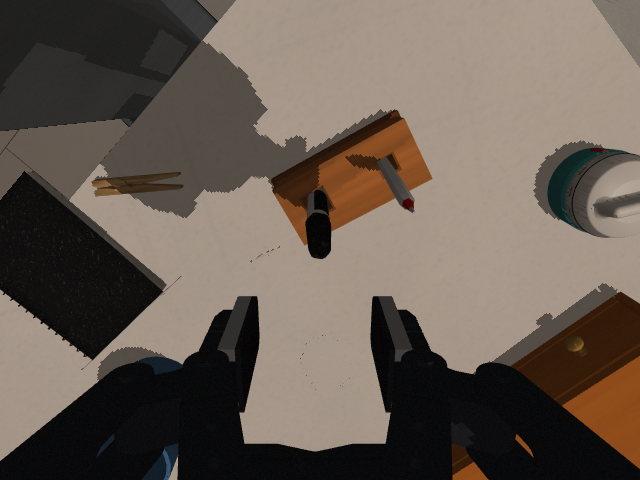

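The wrist view shows the cap end at about (319,248), close to the predicted (315,254), with the pen tip at (408,208). I'll refine the cap position from this.

```bash
python3 - <<'E'
from h import *
d=load('w1.png')
for u,v in((319,246),(319,250)): print(atz(d,u,v,.141))
print('pen',atz(d,408,208,.151)); print('hole',atz(d,319,198,.042))
E
```

```text
[0.44128224 0.17206088 0.141     ]
[0.4428957  0.17045663 0.141     ]
pen [0.45564612 0.21964824 0.151     ]
hole [0.43963589 0.17498234 0.042     ]
```

```bash
python3 -m crank '[0,0,0,0,0.002,-0.01,50, 0,0,0,0,0,-0.015,50, 0,0,0,0,0,-0.015,50, 0,0,0,0,0,-0.015,50, 0,0,0,0,0,-0.012,50, 0,0,0,0,0,-0.010,50, 0,0,0,0,0,0,50, 0,0,0,0,0,0,0, 0,0,0,0,0,0,0, 0,0,0,0,0,0,0, 0,0,0,0,0,0,0, 0,0,0,0,0,0,0, 0,0,0,0,0,0,0]' 30
python3 - <<'E'
from h import *
d=snap('wrist','w2.png');s=snap('side','s2.png')
o=observe();print(o['position'],o['ft_force'],o['grip_width'])
C=cv2.resize(s['frame'][210:370,270:430,::-1],(400,400));W=cv2.resize(d['frame'][:,:,::-1],(533,400))[:,67:467]
cv2.imwrite('pics/c3.png',np.hstack([C,W]))
E
```

```text
time_s: 2.85
position: [0.4433, 0.1694, 0.1236]
tool_rot: [[0.707, 0.707, 0.001], [0.707, -0.707, 0.0], [0.001, 0.001, -1.0]]
ft_force: [0.7, 0.0, 6.3]
grip_width: 0.0126
[0.44334311 0.1694128  0.12358648] [ 0.36448215 -0.41864984  5.636146  ] 0.012594323123487176
```

View pics/c3.png

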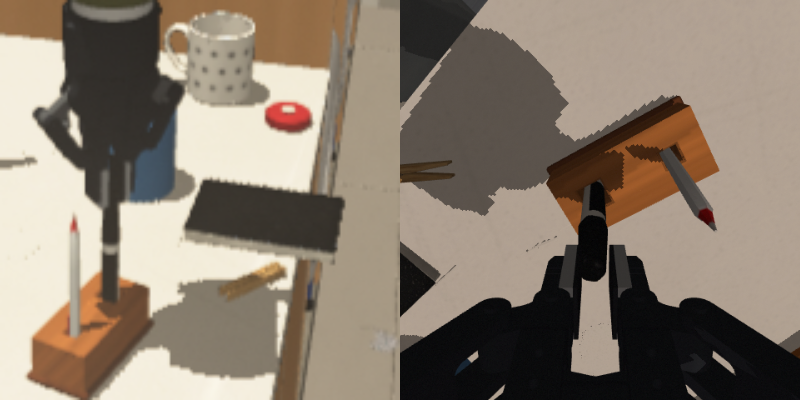

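```bash
python3 - <<'E'
from h import *
d=load('w2.png');o=observe();p=o['position'];R=o['tool_rot']
f=lambda q:np.round((proj(d,q)*[533/640,400/480]+[333,0]))
for y in(-.011,0,.011):
  print(y,'tip',f(p+R@[0,y,.014]),'grasp',f(p+R@[0,y,-.005]),'captop(18 back)',f(p+R@[0,y,-.018]))
print('cam in tool',R.T@(ray(d,0,0)[0]-p))
s=load('s2.png')
g=lambda q:np.round((proj(s,q)-[270,210])*2.5)
print(g(p),g(p+R@[0,0,.014]),g(p+R@[0,0,-.018]))
E
```

```text
-0.011 tip [595. 222.] grasp [595. 238.] captop(18 back) [595. 251.]
0 tip [595. 242.] grasp [595. 260.] captop(18 back) [595. 274.]
0.011 tip [595. 261.] grasp [595. 280.] captop(18 back) [595. 296.]
cam in tool [ 1.09444896e-05 -7.96783753e-02 -1.51274918e-01]
[107. 209.] [107. 223.] [108. 190.]
```

Grip looks right: the cap end projects where predicted, and the marker is 12.6 mm across at the cap. Lift, then check that it came along.

```bash
python3 -m crank '[0,0,0,0,0,0.004,0, 0,0,0,0,0,0.008,0, 0,0,0,0,0,0.012,0, 0,0,0,0,0,0.012,0, 0,0,0,0,0,0.012,0, 0,0,0,0,0,0.012,0, 0,0,0,0,0,0.012,0, 0,0,0,0,0,0.012,0, 0,0,0,0,0,0.012,0, 0,0,0,0,0,0.012,0, 0,0,0,0,0,0.008,0, 0,0,0,0,0,0.004,0]' 30
python3 -m crank '[-0.0231,-0.0231,0,0,-0.007,0,0, -0.0231,-0.0231,0,0,-0.012,0,0, -0.0231,-0.0231,0,0,-0.016,0,0, -0.0231,-0.0231,0,0,-0.016,0,0, -0.0231,-0.0231,0,0,-0.016,0,0, -0.0231,-0.0231,0,0,-0.016,0,0, -0.0231,-0.0231,0,0,-0.016,0,0, -0.0231,-0.0231,0,0,-0.016,0,0, -0.0231,-0.0231,0,0,-0.016,0,0, -0.0231,-0.0231,0,0,-0.016,0,0, -0.0231,-0.0231,0,0,-0.016,0,0, -0.0231,-0.0231,0,0,-0.016,0,0, -0.0231,-0.0231,0,0.0015,-0.016,0,0, -0.0231,-0.0231,0,0.001,-0.016,0,0, -0.0231,-0.0231,0,0.001,-0.014,0,0, 0,0,0,0,0,0,0, 0,0,0,0,0,0,0, 0,0,0,0,0,0,0]' 30
python3 - <<'E'
from h import *
W=snap('wrist','w4.png');T=snap('top','t4.png');S=snap('side','s4.png')
o=observe();p=o['position'];R=o['tool_rot'];print(p,R)
foot=p+R@[0,0,.117];print('foot',foot)
for n,d in(('w',W),('t',T),('s',S)): print(n,'foot',proj(d,foot),'mouth',proj(d,[.473,-.082,.09]),'cap',proj(d,p-R@[0,0,.018]))
w=cv2.resize(W['frame'],(480,360));s=cv2.resize(S['frame'][180:300,270:376],(318,360))
cv2.imwrite('pics/c4.png',np.hstack([w,s])[:,:,::-1])
E
```

```text
time_s: 4.15
position: [0.443, 0.1694, 0.2439]
tool_rot: [[0.707, 0.707, 0.001], [0.707, -0.707, 0.0], [0.001, 0.001, -1.0]]
ft_force: [-0.4, 0.3, -0.7]
grip_width: 0.0126
time_s: 5.95
position: [0.4464, -0.0554, 0.2432]
tool_rot: [[0.707, 0.624, 0.333], [0.707, -0.624, -0.333], [-0.0, 0.471, -0.882]]
ft_force: [-0.5, 0.4, -0.1]
grip_width: 0.0127
[ 0.44655142 -0.05529386  0.24316863] [[ 7.06665825e-01  6.24300570e-01  3.32974789e-01]
 [ 7.07547463e-01 -6.23517966e-01 -3.32568690e-01]
 [-7.05926127e-06  4.70610395e-01 -8.82341122e-01]]
foot [ 0.48550947 -0.0942044   0.13993472]
w foot [314.79336273 223.38507315] mouth [314.52599985 157.72339279] cap [314.90244855 329.42910926]
t foot [358.52308673 242.29766215] mouth [350.97978311 250.40057339] cap [340.98314705 259.0405904 ]
s foot [321.5119428  233.12487955] mouth [324.87040176 253.19659409] cap [336.77679551 196.74454081]
```

View pics/c4.png

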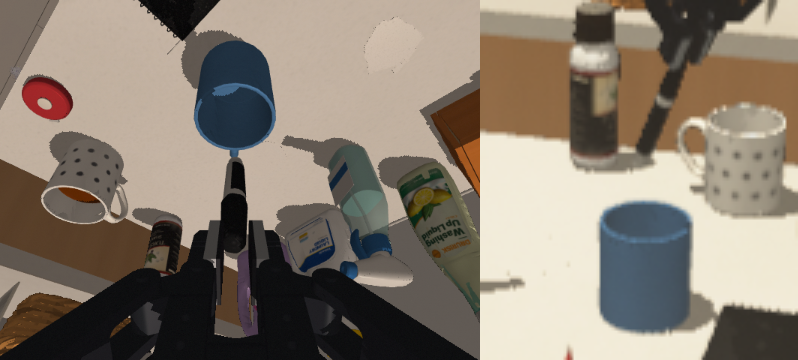

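The wrist view shows the mug rim centred near (313,156), against (314.5,157.7) predicted, so the mouth position holds. The marker is held, but its foot in the side view is a few pixels off, so I'll zoom in on it.

```bash
python3 - <<'E'
from h import *
S=load('s4.png');T=load('t4.png');W=load('w4.png')
s=cv2.resize(S['frame'][190:240,305:345],(320,400),interpolation=cv2.INTER_CUBIC)
w=cv2.resize(W['frame'][190:350,280:350],(175,400),interpolation=cv2.INTER_CUBIC)
t=cv2.resize(T['frame'][225:265,330:360],(300,400),interpolation=cv2.INTER_CUBIC)
cv2.imwrite('pics/c5.png',np.hstack([s,w,t])[:,:,::-1])
E
```

```text
(no output)
```

View pics/c5.png

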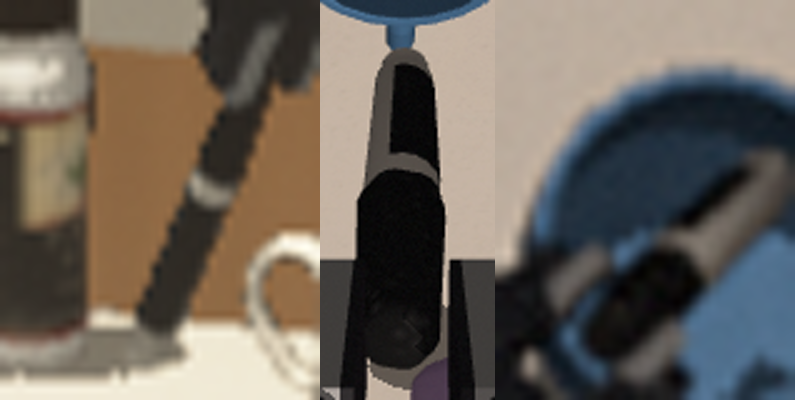

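Top and wrist views agree with the predicted foot to within about 1 px; side reads about 3 px off along x, which is still within the clearance. Descending.

```bash
python3 -m crank '[0,0,0,0,0,-0.006,0, 0,0,0,0,0,-0.01,0, 0,0,0,0,0,-0.01,0, 0,0,0,0,0,-0.01,0, 0,0,0,0,0,-0.01,0, 0,0,0,0,0,-0.01,0, 0,0,0,0,0,-0.01,0, 0,0,0,0,0,-0.01,0, 0,0,0,0,0,-0.01,0, 0,0,0,0,0,-0.01,0, 0,0,0,0,0,-0.01,0, 0,0,0,0,0,-0.008,0, 0,0,0,0,0,-0.004,0, 0,0,0,0,0,0,0, 0,0,0,0,0,0,0]' 30
python3 -m crank '[0,0,0,0,0,-0.003,0, 0,0,0,0,0,-0.001,0, 0,0,0,0,0,0,0, 0,0,0,0,0,0,0]'
python3 -m crank '[0,0,0,0,0,-0.002,0, 0,0,0,0,0,-0.001,0, 0,0,0,0,0,0,0, 0,0,0,0,0,0,0]'
python3 - <<'E'
from h import *
W=snap('wrist','w6.png');T=snap('top','t6.png');S=snap('side','s6.png')
o=observe();p=o['position'];R=o['tool_rot'];print(p,o['ft_force'],o['wrist_torque'],'foot',p+R@[0,0,.117])
w=cv2.resize(W['frame'][40:400,140:500],(400,400));s=cv2.resize(S['frame'][200:300,280:380],(400,400))
cv2.imwrite('pics/c6.png',np.hstack([w,s])[:,:,::-1])
E
```

```text
time_s: 7.6
position: [0.4466, -0.0556, 0.1252]
tool_rot: [[0.707, 0.624, 0.333], [0.707, -0.624, -0.333], [0.0, 0.471, -0.882]]
ft_force: [0.2, -0.8, -0.7]
grip_width: 0.0123
time_s: 8.0
position: [0.4465, -0.0556, 0.1212]
tool_rot: [[0.707, 0.624, 0.333], [0.707, -0.624, -0.333], [0.0, 0.471, -0.882]]
ft_force: [0.0, 0.5, -0.6]
grip_width: 0.0127
time_s: 8.4
position: [0.4465, -0.0556, 0.1181]
tool_rot: [[0.707, 0.624, 0.333], [0.707, -0.624, -0.333], [-0.0, 0.471, -0.882]]
ft_force: [0.6, -0.4, 0.2]
grip_width: 0.0123
[ 0.44650137 -0.05563635  0.11813631] [-0.85470762  0.75422413  0.5352347 ] [0.17068192 0.13781615 0.02275113] foot [ 0.4854367  -0.09457876  0.01490584]
```

View pics/c6.png

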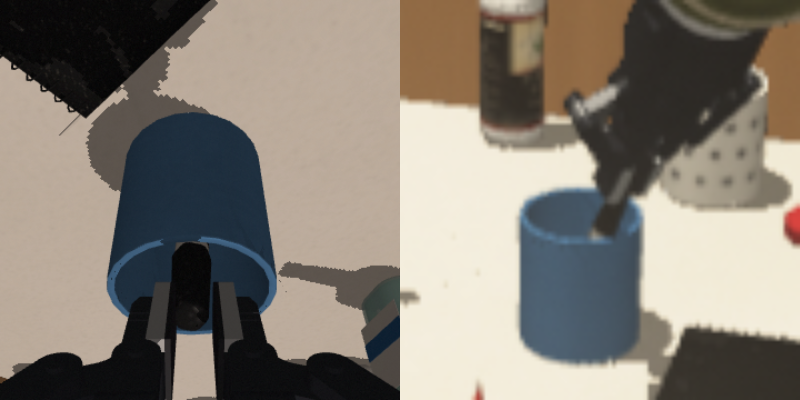

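The wrist view shows the marker crossing the rim at about (190,243), on the side opposite the handle. The side view shows it inside the mug and the mug unmoved. I'll lower it the last few millimetres until it touches.

```bash
python3 -m crank '[0,0,0,0,0,-0.002,0, 0,0,0,0,0,-0.001,0, 0,0,0,0,0,0,0, 0,0,0,0,0,0,0]'
python3 -c "
from h import *
o=observe();print(o['ft_force'],o['wrist_torque'])"
python3 -m crank '[0,0,0,0,0,-0.001,0, 0,0,0,0,0,-0.001,0, 0,0,0,0,0,0,0, 0,0,0,0,0,0,0]'
python3 -c "
from h import *
o=observe();print(o['ft_force'],o['wrist_torque'])"
```

```text
time_s: 8.95
position: [0.4465, -0.0556, 0.1151]
tool_rot: [[0.707, 0.624, 0.333], [0.707, -0.624, -0.333], [-0.0, 0.471, -0.882]]
ft_force: [-0.1, -0.7, 0.5]
grip_width: 0.0125
[-0.06278091 -0.72463136  0.4758607 ] [ 0.08913456  0.1174361  -0.02917472]
time_s: 9.35
position: [0.4465, -0.0556, 0.1131]
tool_rot: [[0.707, 0.624, 0.333], [0.707, -0.624, -0.333], [0.0, 0.471, -0.882]]
ft_force: [0.8, -1.0, 0.1]
grip_width: 0.0124
[ 0.8363548  -1.00338571  0.0758125 ] [0.0412566  0.01802298 0.0390894 ]
```

```bash
python3 -m crank '[0,0,0,0,0,-0.001,0, 0,0,0,0,0,-0.0005,0, 0,0,0,0,0,0,0, 0,0,0,0,0,0,0]'
python3 - <<'E'
from h import *
W=snap('wrist','w7.png');S=snap('side','s7.png');T=snap('top','t7.png')
o=observe();print(o['ft_force'],o['wrist_torque'])
w=cv2.resize(W['frame'][160:360,200:420],(440,400));s=cv2.resize(S['frame'][230:295,300:352],(320,400),interpolation=cv2.INTER_CUBIC)
cv2.imwrite('pics/c7.png',np.hstack([w,s])[:,:,::-1])
print('mouth proj top',proj(T,[.473,-.082,.09]))
E
```

```text
time_s: 9.75
position: [0.4465, -0.0556, 0.1116]
tool_rot: [[0.707, 0.624, 0.333], [0.707, -0.624, -0.333], [0.0, 0.471, -0.882]]
ft_force: [-0.1, -1.3, 0.1]
grip_width: 0.0127
[ 1.10178344 -1.4364235   0.24092665] [-0.01726627  0.01901609  0.01579074]
mouth proj top [350.97978311 250.40057339]
```

View pics/c7.png

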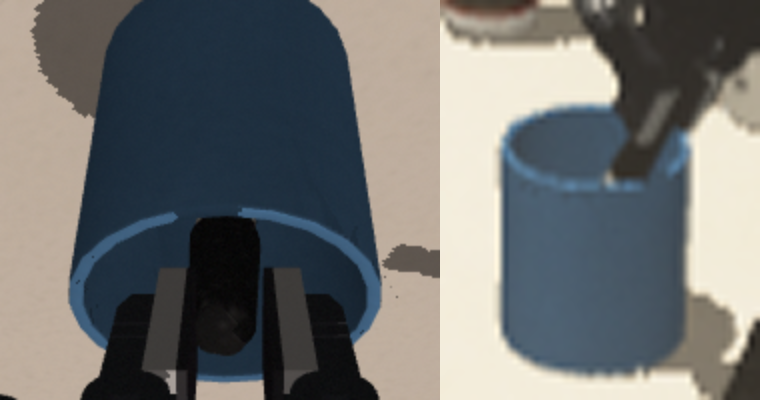

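Force towards the handle has grown to about 1.5 N, so the shaft is just touching the rim, and the foot is computed at floor height. I'll back off 0.5 mm and open the fingers gently.

```bash
python3 -m crank '[0,0,0,0.0005,-0.0005,0,0, 0,0,0,0,0,0,16, 0,0,0,0,0,0,20, 0,0,0,0,0,0,24, 0,0,0,0,0,0,28, 0,0,0,0,0,0,34, 0,0,0,0,0,0,40, 0,0,0,0,0,0,45, 0,0,0,0,0,0,45, 0,0,0,0,0,0,45]'
python3 -m crank '[0,0,0,-0.0017,0.0017,0.0044,45, 0,0,0,-0.0033,0.0033,0.0088,45, 0,0,0,-0.0033,0.0033,0.0088,45, 0,0,0,-0.005,0.005,0.0132,45, 0,0,0,-0.005,0.005,0.0132,45, 0,0,0,-0.005,0.005,0.0132,45, 0,0,0,-0.005,0.005,0.0132,45, 0,0,0,-0.005,0.005,0.0132,45, 0,0,0,-0.005,0.01,0.015,45, 0,0,0,-0.005,0.015,0.015,45, 0,0,0,-0.005,0.02,0.015,45, 0,0,0,-0.005,0.02,0.015,45, 0,0,0,-0.005,0.02,0.015,45, 0,0,0,0,0,0,45, 0,0,0,0,0,0,45]'
python3 - <<'E'
from h import *
W=snap('top','t8.png');S=snap('side','s8.png')
print(observe()['ft_force'])
a=cv2.resize(W['frame'][215:285,315:395],(400,350),interpolation=cv2.INTER_CUBIC);s=cv2.resize(S['frame'][225:365,270:410],(350,350),interpolation=cv2.INTER_CUBIC)
cv2.imwrite('pics/c8.png',np.hstack([a,s])[:,:,::-1])
E
```

```text
time_s: 10.9
position: [0.447, -0.0561, 0.1116]
tool_rot: [[0.707, 0.624, 0.333], [0.707, -0.624, -0.333], [-0.0, 0.471, -0.882]]
ft_force: [-0.2, -0.2, -0.2]
grip_width: 0.0385
time_s: 12.4
position: [0.3882, 0.0626, 0.2749]
tool_rot: [[0.706, 0.625, 0.334], [0.708, -0.623, -0.332], [0.001, 0.471, -0.882]]
ft_force: [-0.3, 0.2, -0.3]
grip_width: 0.0387
[ 0.16602221 -0.95061512 -0.07518945]
```

View pics/c8.png

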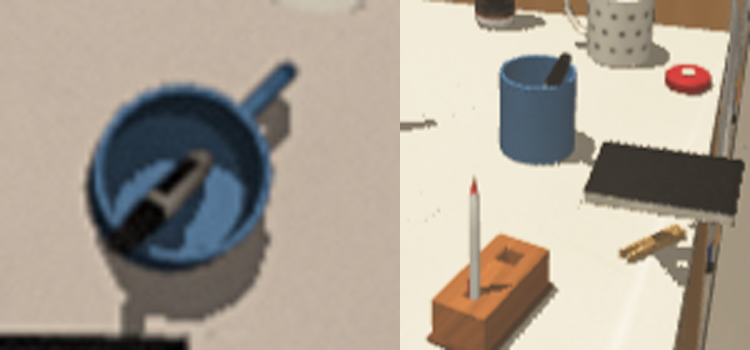

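The top view shows the marker cap end at (122,240), directly opposite the handle at (290,70). The mug centre is at about (351.4,250.4) full-frame, unmoved, and the pen is still in its stand. One check that nothing is still moving, then I hand in.

```bash
python3 -m crank '[0,0,0,0,0,0,45, 0,0,0,0,0,0,45, 0,0,0,0,0,0,45, 0,0,0,0,0,0,45, 0,0,0,0,0,0,45]'
python3 - <<'E'
from h import *
d=snap('top','t9.png')['frame'];e=load('t8.png')['frame'];f=load('top1.png')['frame']
df=lambda a,b,r:int((np.abs(a[r].astype(int)-b[r]).max(2)>40).sum())
r=np.s_[215:285,315:395];print('changed px mug since release',df(d,e,r),'stand vs start (pen half)',df(d,f,np.s_[240:280,195:224]))
print(close_job())
E
```

```text
time_s: 13.0
position: [0.3887, 0.0621, 0.2745]
tool_rot: [[0.707, 0.624, 0.333], [0.707, -0.624, -0.333], [-0.0, 0.471, -0.882]]
ft_force: [-0.8, 0.5, -0.0]
grip_width: 0.0385
changed px mug since release 0 stand vs start (pen half) 0
the job is handed in; nothing more can be done
None
```

The laundry marker is now in the blue mug, cap end up, leaning on the rim directly opposite the handle. I tilted it 28°, lowered it until the foot was at floor height by calculation, then let go and drew the gripper back. The job was handed in at about 13 s of the 35 s allowed.

- **Last checks:** The final top and side pictures show the mug standing and not visibly moved, and the pen still in its stand. Nothing in the top view around the mug changed in the 0.6 s after the first picture following release. The arm was clear of everything.
- **Disagreement:** Before the descent the side camera put the marker's foot about 3 px (roughly 7 mm) off the calculated position. The top and wrist cameras agreed with the calculation, so I went with those.
- **Not confirmed:** The force readings never showed clear contact with the mug floor. They only showed about 1.5 N of sideways contact with the rim just before release, so any drop would have been about a millimetre.

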